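Take the bayonet cover off the filter housing

ROBOT

A 6-joint arm with a two-finger parallel gripper is mounted at the origin on a cart in front of the work surface, level with it; the furniture and walls round the work are solid. World frame = base frame: x ahead of the robot, y to its left, z up, the work surface at z = 0. Lengths are in m, angles in rad, forces in N, time in s.
With the tool pointing down it reaches from about 0.325 to 0.925 m from the base axis. Payload 3.1 kg.
Tool frame: the origin (TCP) lies at the very end of the fingers, on their centre line; the grasp point (between the pads) lies 19 mm behind it; z points along the fingers, y is the line along which they close (so a half turn about z gives the same grasp; the last joint's range is limited). The gripper opens to 85 mm and grips with 20 to 120 N. Pads are 22 mm wide; open, the fingers measure 114 mm over their backs; the gripper's body (76 mm by 85 mm) begins 54 mm behind the grasp point. The pads swing forward as they close: fully open they stand 13 mm farther back than shut.
Start: joints at [-1.267, 0.217, 1.613, -0, 1.311, -0.112], TCP at [0.252, -0.572, 0.231] pointing down, gripper open.
Joint ranges: [-2.75, 2.75], [-0.78, 2.1], [0.31, 2.55], [-1.13, 4.27], [0.13, 2.63], [-2.58, 2.58]. Speed limits (rad/s): [2.79, 2.79, 3.14, 3.14, 3.14, 3.14].

INTERFACE

Orientations are given as a unit quaternion [x, y, z, w].
In Python, from bench import ctrl gives the robot as it stands.
- The arm moves only by the tool carry_out, never from a script. Its argument "moves" is a list of rows, each an object with "delta_pos": the shift along the tool's x, y, z in mm, a list of three; "rotation": the turn, a rotation vector about the tool's x, y, z in rad, a list of three; "grip": the opening, from -1 (shut) to 1 (fully open). In form: [{"delta_pos": [tx, ty, tz], "rotation": [ax, ay, az], "grip": grip}, ...]. A call has 1 to 10 rows; each row shifts and turns the commanded pose from where the row before left it, along the tool's axes as they then stand; what a row does not reach is not made up. A row lasts 1/12 s, in which the tool goes at most 41.7 mm and 7.16 degrees, less where a joint would pass 70% of its speed; a pose out of reach is approached as far as the arm can. A call is refused whole if a number of a shift passes 41.7 or a number of a turn 0.125, either way. A call with a gripper value outside its range is refused whole. The fingers move at their own pace and stop on an object; the grip force is fixed at half the most. Time passes only in rows, so rows that do not move let the fingers close. It gives the time, the measured TCP pose, the force, the opening and the grip force at its end, in the units of the state.
- ctrl.state(): the state, without advancing time (a new reading comes with each control period).
- ctrl.snapshot(name): name is "side" or "top" or "wrist"; returns a dict with "frame" (400x640x3 uint8, blue, green, red), "intrinsics" (3x3 intrinsics, pixels), "world_to_cam" (4x4, takes a point from world to camera coordinates); the wrist camera has in their place "hand_eye" (4x4, takes a point from camera to tool coordinates, whose origin is the TCP and whose axes are the flange's). Camera axes: x right, y up, looking along -z (the intrinsics and any distortion apply to the point x, -y, -z); pixel columns grow to the right and rows downward; lengths in m; the calibration is good to about 2 mm. The wrist camera is an equidistant fisheye: a pixel r from the principal point sees the ray r / f radians off the axis. A picture is of the moment at which its call begins: read the wrist's pose just before it. There is no depth.
- ctrl.hand_in(): hands the job in; it is judged then, once.
Trained networks look in a picture, given as the dict that the camera call returned (one of the last four; its "shot" number tells which), for a name from the list of things; names that differ only in an ending like _2 or _b are one class to them, and where a whole thing is asked for, a point or a joint stands for the part that bears it (a point fixed in the world has none). Each returns a list of dicts, best first, with "p" (0 to 1); they miss things now and then, are a little off and sometimes report something else, mostly with a low value. They report only what shows in the picture. A call takes as long as a camera call.
- ctrl.regions_of(picture, query): "region" (400x640 bool, what is visible of it) and "bbox" ([centre column, centre row, width, height] in pixels, round what is visible of it).
The state is a dict: "clock": time; "q": joint angles; "qd": joint speeds; "tau": joint torques, N m; "tcp_pos": TCP position; "tcp_rot": TCP orientation; "ft_force": force on the tool from outside, world axes, zero at the start; "torque": the same for the moment, N m; "grip_width": finger opening in m; "grasp_force": force on a finger pad.
Only numpy, scipy, OpenCV 4.12 (cv2) and the standard library are available. Lean on these libraries where they do the work, as an engineer would, in place of code of your own. Each camera call takes 0.05 s, during which the arm holds its last target. There are 200 camera calls.

TASK

Open the small filter housing on the bench: press its spring-loaded bayonet cover down, twist it counter-clockwise about a quarter turn until you feel it come up against its stop, and lift it off without forcing it. Set the cover down (do not drop it) the right way up, flat on the floor of the round steel parts dish, and leave the two printing pads and the blade box undisturbed.

Things in the scene. Friction and masses are not known exactly. Their poses are not given: they have to be found in the camera images.
- housing: Filter housing fixed to the bench: square aluminium flange 96 x 96 x 8 mm with four bolts, round bowl 74 mm across and 40 mm high, a brass hose stub at each side (along its y, 53 mm out), neck 49 mm across, its top 70 mm up. Origin: centre of its underside, z up. Two lugs on the neck are hidden under the cover; their angle differs by up to 26 degrees either way and no pose tells it.
- neck_top (a point): Centre of the neck's upper face, 70 mm above the housing's origin. A sprung plate here pushes the cover up with about 9 N as found, 13 N when the cover is pressed 4 mm down, 15 N at 7 mm, where the cover lands hard on the neck. Cover and housing must not load each other with more than 60 N.
- cover: Loose grey plastic bayonet cover, 65 mm across, 120 to 195 g. Origin: centre of its skirt's lower rim, z up along its axis; as found 51 mm above the housing's origin, on the same axis. Flat round top 32 mm above the origin. The lugs lie in 4 mm deep pockets inside the skirt: press the cover 5 to 6 mm down and keep it down while turning.
- cover_bar (a point): Middle of the top of the cover's finger bar, 56 mm above the cover's origin. The bar is 50 mm long (cover's x), 12 mm thick (y) and stands 24 mm above the round top: pinch it across y from above. Beside it an engraved curved arrow shows the opening direction: counter-clockwise seen from above (growing yaw). Pressed down the cover turns with under 0.3 N m; at the stop torque rises steeply.
- cover_top (a point): Centre of the cover's flat top, 32 mm above its origin. Turning ends at a solid stop 58 to 128 degrees from where the cover was found, different each time: feel for it. Only there and up to 8 degrees before it does the cover lift off freely; before that it is held fast. It may be let go and grasped afresh at any angle (press it down again): it keeps the angle it has reached.
- dish: Loose round steel parts dish, 132 mm across at the rim, 22 mm high, 0.6 kg. Origin: centre of its underside, z up. Its flat floor is 4 mm above the origin and about 100 mm across.
- pad_a: Bystander: larger red printing pad on a square base, 54 x 60 x 44 mm. Origin: centre of its underside.
- pad_c: Bystander: smaller red printing pad on a wooden base, 40 x 44 x 36 mm. Origin: centre of its underside.
- blade_box: Bystander: flat white blade box, 66 x 70 x 18 mm. Origin: centre of its underside.

How it is judged:
By the outcome, as a careful person would: the job done as asked, in the order asked, and still so for the second after the job is handed in, with the robot touching nothing.
It also fails if it takes over 61 s, if anything falls off the work surface, if the arm or the gripper's body presses on something with over 40 N, if the wrist force passes 120 N, or if a joint passes its speed limit or range.

## Working session

There is one attempt and no reset: what is moved stays moved. The work goes in short steps, Python scripts to look and compute and a tool call to move; the robot and the scene stay as the last step left them, time stands still between calls to the robot, and variables do not carry over. Pictures are saved under pics/ and viewed, at most 10 in all, crops included, and the job is handed in when it is done.

Besides the shell and the picture viewer there is one more tool, called after "Request:" as a command line: name --argument value ..., lists and objects as JSON in quotes. carry_out: Moves the arm, as the interface text tells. Its arguments: {"type":"object","properties":{"moves":{"type":"array"}},"required":["moves"]}

```bash
mkdir -p pics; ls; cat > h.py <<'E'
import numpy as np, cv2
from bench import ctrl
from scipy.spatial.transform import Rotation as R
def ray(s,uv,st=None):
    K=np.array(s["intrinsics"]);u=np.array(uv,float)
    if "hand_eye" in s:
        a=(u-[K[0,2],K[1,2]])/[K[0,0],K[1,1]];t=np.linalg.norm(a)
        d=np.array([*(a/max(t,1e-9)*np.sin(t)),np.cos(t)]);d=d*[1,-1,-1]
        H=np.array(s["hand_eye"]);T=np.eye(4);T[:3,:3]=R.from_quat(st["tcp_rot"]).as_matrix();T[:3,3]=st["tcp_pos"]
        M=T@H
    else:
        d=np.array([(u[0]-K[0,2])/K[0,0],(u[1]-K[1,2])/K[1,1],1])*[1,-1,-1]
        M=np.linalg.inv(np.array(s["world_to_cam"]))
    return M[:3,3],M[:3,:3]@d
def atz(s,uv,z,st=None):
    o,d=ray(s,uv,st);return o+d*(z-o[2])/d[2]
E
python3 - <<'E'
from h import *
print(ctrl.state())
for n in ["top","side"]:
    s=ctrl.snapshot(n);cv2.imwrite(f"pics/{n}0.png",s["frame"]);print(n,{k:v for k,v in s.items() if k!="frame"})
    for q,z in [("housing",.03),("cover",.08),("cover_bar",.107),("dish",.015),("pad_a",.03),("pad_c",.03),("blade_box",.018)]:
        for r in ctrl.regions_of(s,q)[:2]:
            print(q,round(r["p"],2),np.round(r["bbox"],1),atz(s,r["bbox"][:2],z).round(3))
E
```

```text
pics
{'clock': 0.0, 'q': array([-1.26719267e+00,  2.17770735e-01,  1.61493708e+00,  2.39930903e-06,
        1.31129964e+00, -1.12216546e-01]), 'qd': array([ 2.46647479e-04, -3.46140906e-04,  8.35080462e-05, -2.15672334e-04,
        4.17358549e-04, -8.46967008e-04]), 'tau': array([ 1.67163143e-03, -3.96839762e+01, -3.03849292e+01, -9.71579698e-05,
        9.59027588e-03,  1.13155079e-05]), 'tcp_pos': array([ 0.25222787, -0.57094943,  0.22995646]), 'tcp_rot': array([ 9.78463790e-01,  2.06415006e-01, -1.14210261e-04, -1.20198606e-03]), 'ft_force': array([ 0.07573688, -0.31024921, -0.7749315 ]), 'torque': array([0.01637492, 0.01145517, 0.00941007]), 'grasp_force': 0.0, 'grip_width': 0.08551034662302175}
top {'intrinsics': array([[497.46146228,   0.        , 324.59023812],
       [  0.        , 497.46146228, 197.77432433],
       [  0.        ,   0.        ,   1.        ]]), 'world_to_cam': array([[-0.02255938, -0.9994973 , -0.022276  ,  0.0900704 ],
       [ 0.99422   , -0.02476852,  0.10446587, -0.48364813],
       [-0.1049651 , -0.01979056,  0.99427897, -0.89065302],
       [ 0.       
[... 914 characters left out ...]
-0.92351236,  0.34480933, -0.73065432],
       [ 0.        ,  0.        ,  0.        ,  1.        ]]), 'shot': 2}
housing 0.77 [332.1 211.6  39.4  21.6] [0.537 0.143 0.03 ]
cover 0.85 [332.6 188.6  26.7  25.9] [0.546 0.172 0.08 ]
cover_bar 0.92 [331.4 187.8  28.8  23.8] [0.527 0.099 0.107]
dish 0.75 [359.2 242.7  64.   34.2] [ 0.563 -0.008  0.015]
dish 0.55 [279.7 269.6  35.2  28.3] [ 0.387 -0.081  0.015]
pad_a 0.62 [272.6 229.6  22.7  18.7] [0.386 0.071 0.03 ]
pad_a 0.57 [280.9 242.8  25.9  14.3] [0.398 0.001 0.03 ]
pad_c 0.62 [272.6 229.6  22.7  18.7] [0.386 0.071 0.03 ]
pad_c 0.57 [280.9 242.8  25.9  14.3] [0.398 0.001 0.03 ]
blade_box 0.87 [282.3 271.1  33.6  21.3] [ 0.391 -0.093  0.018]
```

```bash
python3 - <<'E'
import cv2
a=cv2.imread("pics/top0.png")[100:300,200:460];cv2.imwrite("pics/t1.png",cv2.resize(a,None,fx=3,fy=3,interpolation=cv2.INTER_CUBIC)[:600,:780])
cv2.imwrite("pics/s1.png",cv2.imread("pics/side0.png"))
E
```

```text
(no output)
```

View pics/t1.png

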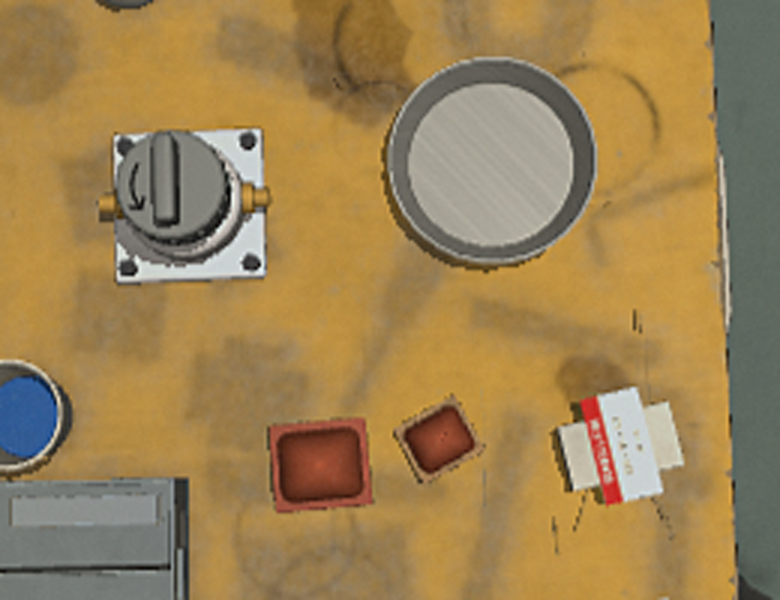

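View pics/s1.png

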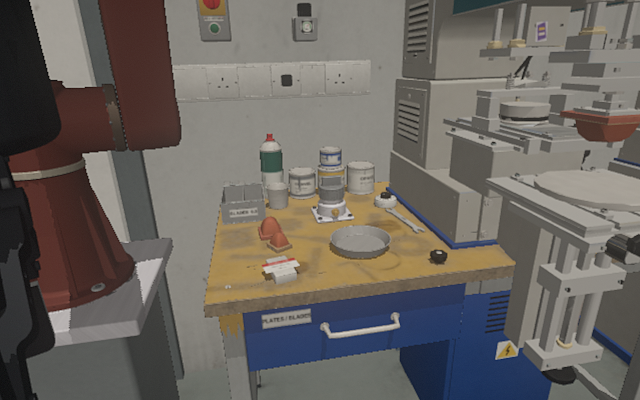

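Top view: the cover (crop centre ≈(172,182)) has its bar almost along world x, the dish is at right and empty, and the pads and blade box are nearer the robot. The side view shows cans behind the housing, which is clear itself. Moving above the housing.

Request:
carry_out --moves '[{"delta_pos": [28,-28.4,0],"rotation": [0,0,0],"grip": 1},{"delta_pos": [28,-28.4,0],"rotation": [0,0,0],"grip": 1},{"delta_pos": [28,-28.4,0],"rotation": [0,0,0],"grip": 1},{"delta_pos": [28,-28.4,0],"rotation": [0,0,0],"grip": 1},{"delta_pos": [28,-28.4,0],"rotation": [0,0,0],"grip": 1},{"delta_pos": [28,-28.4,0],"rotation": [0,0,0],"grip": 1},{"delta_pos": [28,-28.4,0],"rotation": [0,0,0],"grip": 1},{"delta_pos": [28,-28.4,0],"rotation": [0,0,0],"grip": 1},{"delta_pos": [28,-28.4,0],"rotation": [0,0,0],"grip": 1},{"delta_pos": [28,-28.4,0],"rotation": [0,0,0],"grip": 1}]'

```text
clock: 1.63
tcp_pos: [0.3942, -0.1971, 0.2317]
tcp_rot: [0.979, 0.206, 0.0, 0.0]
ft_force: [1.1, -0.9, 0.2]
grip_width: 0.0851
grasp_force: 0.0
```

Request:
carry_out --moves '[{"delta_pos": [28,-28.4,0],"rotation": [0,0,0],"grip": 1},{"delta_pos": [28,-28.4,0],"rotation": [0,0,0],"grip": 1},{"delta_pos": [28,-28.4,0],"rotation": [0,0,0],"grip": 1},{"delta_pos": [28,-28.4,0],"rotation": [0,0,0],"grip": 1},{"delta_pos": [28,-28.4,0],"rotation": [0,0,0],"grip": 1},{"delta_pos": [28,-28.4,0],"rotation": [0,0,0],"grip": 1},{"delta_pos": [28,-28.4,0],"rotation": [0,0,0],"grip": 1},{"delta_pos": [28,-28.4,0],"rotation": [0,0,0.12],"grip": 1},{"delta_pos": [0,0,0],"rotation": [0,0,0.12],"grip": 1},{"delta_pos": [0,0,0],"rotation": [0,0,0.12],"grip": 1}]'

```text
clock: 2.47
tcp_pos: [0.5068, 0.0998, 0.2314]
tcp_rot: [1.0, 0.03, 0.0, -0.0]
ft_force: [-0.7, -0.6, -0.3]
grip_width: 0.0857
grasp_force: 0.0
```

```bash
cat >> h.py <<'E'
def look(name,qs):
    st=ctrl.state();s=ctrl.snapshot("wrist");cv2.imwrite(f"pics/{name}.png",s["frame"])
    print(st["tcp_pos"].round(4),R.from_quat(st["tcp_rot"]).as_euler("ZYX").round(3),st["q"].round(2))
    for q,z in qs:
        for r in ctrl.regions_of(s,q)[:1]:
            m=r["region"].astype(np.uint8);v,u=np.nonzero(m)
            P=np.array([atz(s,p,z,st)[:2] for p in zip(u[::5],v[::5])])
            (c,wh,a)=cv2.minAreaRect((P*1e3).astype(np.float32))
            print(q,round(r["p"],2),np.round(r["bbox"],1),"mean",P.mean(0).round(4),"rect",np.round(c,1),np.round(wh,1),round(a,1))
    return s,st
E
python3 - <<'E'
from h import *
s,st=look("w1",[("cover_bar",.107),("cover",.083),("housing",.008),("dish",.022)])
print(s["intrinsics"],s["hand_eye"])
E
```

```text
[0.5068 0.0998 0.2314] [ 0.061 -0.    -3.141] [ 0.06 -0.02  1.87  0.    1.29  1.57]
cover_bar 0.82 [228.7 144.7  64.6  64.8] mean [0.5525 0.1864] rect [551.8 187.3] [60.6 60.3] 82.2
cover 0.93 [232.4 145.7  68.6  66.4] mean [0.5492 0.1934] rect [549.5 194.3] [62.6 68.7] 34.9
housing 0.7 [247.6 134.7  83.5  83.8] mean [0.5588 0.178 ] rect [547.9 194.8] [95.  97.4] 1.2
dish 0.66 [404.6 128.9 108.  105.1] mean [0.5695 0.0073] rect [568.7   5.3] [128.  128.9] 33.5
[[309.70691629   0.         321.54694734]
 [  0.         309.70691629 204.81593786]
 [  0.           0.           1.        ]] [[ 1.81967934e-04  9.45408789e-01  3.25886772e-01  8.47644997e-02]
 [ 9.99999666e-01  8.75440756e-05 -8.12345987e-04 -7.20198342e-04]
 [-7.96528493e-04  3.25886811e-01 -9.45408458e-01 -1.42438540e-01]
 [ 0.00000000e+00  0.00000000e+00  0.00000000e+00  1.00000000e+00]]
```

View pics/w1.png

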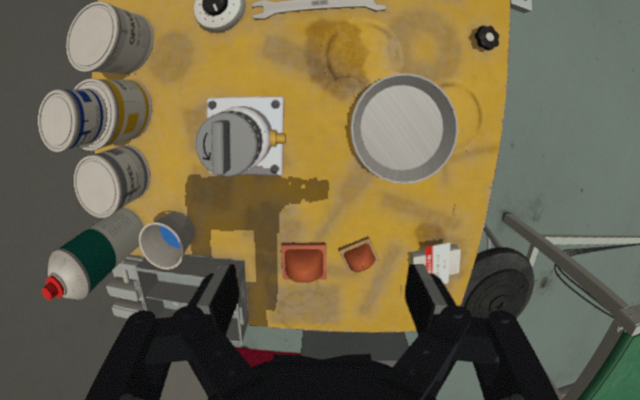

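Wrist view: cover at (232,146) with its bar nearly along the image's vertical, dish at (404,129), and cans at the left clear of the gripper's space. Moving over the cover.

Request:
carry_out --moves '[{"delta_pos": [15.6,-30.8,10],"rotation": [0,0,0],"grip": 1},{"delta_pos": [15.6,-30.8,15],"rotation": [0,0,0],"grip": 1},{"delta_pos": [15.6,-30.8,15],"rotation": [0,0,0],"grip": 1},{"delta_pos": [0,0,0],"rotation": [0,0,0],"grip": 1},{"delta_pos": [0,0,0],"rotation": [0,0,0],"grip": 1}]'

```text
clock: 3.13
tcp_pos: [0.5466, 0.1928, 0.1896]
tcp_rot: [0.999, 0.033, -0.002, 0.0]
ft_force: [0.5, 0.0, 0.6]
grip_width: 0.0856
grasp_force: 0.0
```

```bash
python3 - <<'E'
from h import *
s,st=look("w2",[("cover_bar",.107),("cover",.083),("housing",.008)])
print(st["ft_force"],st["torque"])
f=s["frame"];cv2.imwrite("pics/w2c.png",cv2.resize(f[100:400,170:470],None,fx=2,fy=2,interpolation=cv2.INTER_CUBIC))
E
```

```text
[0.5466 0.1928 0.1896] [6.500e-02 3.000e-03 3.141e+00] [ 0.22  0.16  1.76 -0.    1.22  1.72]
cover_bar 0.61 [317.9 200.2  75.9  79.9] mean [0.5587 0.1981] rect [558.3 197.4] [58.6 61.8] 58.0
cover 0.6 [320.1 200.9  76.1  80.8] mean [0.5508 0.1979] rect [549.9 197.5] [65.1 66.7] 57.2
housing 0.89 [316.1 179.3 102.3  93.3] mean [0.5677 0.1981] rect [548.6 197.9] [ 95.1 111.7] 1.2
[0.5461075  0.02101602 0.56994721] [-0.01825439  0.02325771 -0.0285762 ]
```

View pics/w2c.png

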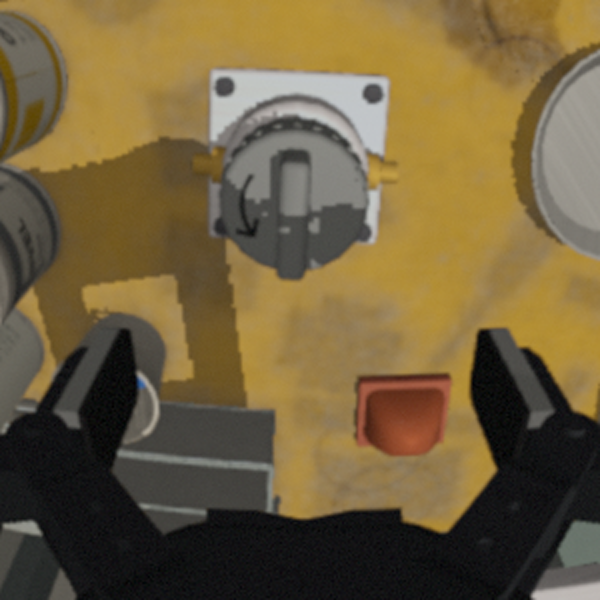

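```bash
python3 - <<'E'
from h import *
st=ctrl.state();s=ctrl.snapshot("wrist")
for p in [(296,152),(291,277),(278,215),(309,215)]: print(atz(s,(170+p[0]/2,100+p[1]/2),.107,st).round(4))
for p in [(220,200),(368,200),(295,270)]: print(atz(s,(170+p[0]/2,100+p[1]/2),.083,st).round(4))
E
```

```text
[0.5768 0.1964 0.107 ]
[0.5248 0.1954 0.107 ]
[0.5511 0.2019 0.107 ]
[0.5519 0.1898 0.107 ]
[0.5479 0.2277 0.083 ]
[0.5518 0.1642 0.083 ]
[0.5171 0.1936 0.083 ]
```

Request:
carry_out --moves '[{"delta_pos": [3.6,-3,0],"rotation": [0,0,0.045],"grip": 1},{"delta_pos": [0,0,20],"rotation": [0,0,0],"grip": 0.6},{"delta_pos": [0,0,20],"rotation": [0,0,0],"grip": 0.4},{"delta_pos": [0,0,20],"rotation": [0,0,0],"grip": 0.3},{"delta_pos": [0,0,15],"rotation": [0,0,0],"grip": 0.2},{"delta_pos": [0,0,12],"rotation": [0,0,0],"grip": 0.2},{"delta_pos": [0,0,9],"rotation": [0,0,0],"grip": 0.2},{"delta_pos": [0,0,5],"rotation": [0,0,0],"grip": 0.2},{"delta_pos": [0,0,0],"rotation": [0,0,0],"grip": 0.2},{"delta_pos": [0,0,0],"rotation": [0,0,0],"grip": 0.2}]'

```text
clock: 4.22
tcp_pos: [0.5512, 0.1957, 0.091]
tcp_rot: [1.0, 0.009, 0.0, -0.0]
ft_force: [-0.2, -0.4, 0.6]
grip_width: 0.0513
grasp_force: 0.0
```

```bash
python3 - <<'E'
from h import *
s,st=look("w3",[]);print(st["ft_force"],st["torque"],st["grip_width"])
f=s["frame"];cv2.imwrite("pics/w3c.png",cv2.resize(f[150:400,200:450],None,fx=2,fy=2,interpolation=cv2.INTER_CUBIC))
E
```

```text
[0.5512 0.1957 0.091 ] [ 1.700e-02 -1.000e-03 -3.141e+00] [ 0.22  0.29  1.81 -0.    1.04  1.77]
[-0.15759167 -0.38492027  0.61759103] [-0.04569596 -0.00190562  0.05924986] 0.0513370429910245
```

View pics/w3c.png

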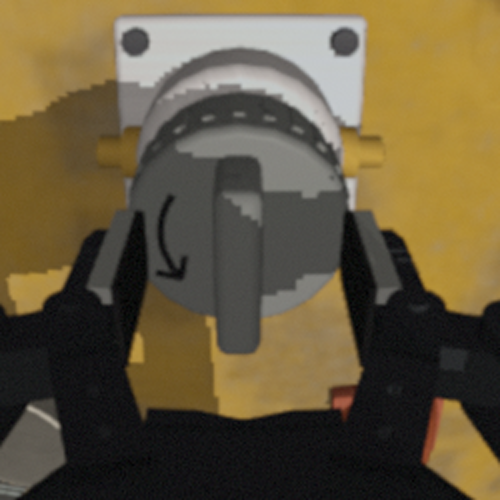

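The bar (≈(240,260) in the crop) is centred and aligned between the fingers. Descend 5 mm and close.

Request:
carry_out --moves '[{"delta_pos": [0,0,4.5],"rotation": [0,0,0],"grip": 0},{"delta_pos": [0,0,0],"rotation": [0,0,0],"grip": -0.4},{"delta_pos": [0,0,0],"rotation": [0,0,0],"grip": -1},{"delta_pos": [0,0,0],"rotation": [0,0,0],"grip": -1},{"delta_pos": [0,0,0],"rotation": [0,0,0],"grip": -1},{"delta_pos": [0,0,0],"rotation": [0,0,0],"grip": -1},{"delta_pos": [0,0,0],"rotation": [0,0,0],"grip": -1}]'

```text
clock: 4.85
tcp_pos: [0.5509, 0.1964, 0.0863]
tcp_rot: [1.0, 0.009, 0.0, -0.001]
ft_force: [-0.2, 3.6, 2.6]
grip_width: 0.0104
grasp_force: 61.5
```

Request:
carry_out --moves '[{"delta_pos": [0,0,1],"rotation": [0,0,0],"grip": -1},{"delta_pos": [0,0,1],"rotation": [0,0,0],"grip": -1},{"delta_pos": [0,0,0],"rotation": [0,0,0],"grip": -1},{"delta_pos": [0,0,0],"rotation": [0,0,0],"grip": -1}]'

```text
clock: 5.18
tcp_pos: [0.551, 0.1964, 0.0854]
tcp_rot: [1.0, 0.009, 0.0, -0.001]
ft_force: [-3.8, 2.6, 8.5]
grip_width: 0.0103
grasp_force: 62.3
```

Request:
carry_out --moves '[{"delta_pos": [0,0,1],"rotation": [0,0,0],"grip": -1},{"delta_pos": [0,0,1],"rotation": [0,0,0],"grip": -1},{"delta_pos": [0,0,1],"rotation": [0,0,0],"grip": -1},{"delta_pos": [0,0,0],"rotation": [0,0,0],"grip": -1},{"delta_pos": [0,0,0],"rotation": [0,0,0],"grip": -1}]'

```text
clock: 5.6
tcp_pos: [0.5511, 0.1964, 0.0829]
tcp_rot: [1.0, 0.009, 0.0, -0.0]
ft_force: [-4.5, 2.9, 11.0]
grip_width: 0.0106
grasp_force: 62.8
```

Request:
carry_out --moves '[{"delta_pos": [0,0,1],"rotation": [0,0,0],"grip": -1},{"delta_pos": [0,0,0.5],"rotation": [0,0,0],"grip": -1},{"delta_pos": [0,0,0],"rotation": [0,0,0],"grip": -1},{"delta_pos": [0,0,0],"rotation": [0,0,0],"grip": -1}]'

```text
clock: 5.93
tcp_pos: [0.551, 0.1964, 0.0816]
tcp_rot: [1.0, 0.009, 0.0, -0.0]
ft_force: [-5.7, 3.0, 10.6]
grip_width: 0.0104
grasp_force: 62.8
```

Request:
carry_out --moves '[{"delta_pos": [-0.8,-0.4,0],"rotation": [0,0,0],"grip": -1},{"delta_pos": [0,0,0.8],"rotation": [0,0,0],"grip": -1},{"delta_pos": [0,0,0],"rotation": [0,0,0],"grip": -1},{"delta_pos": [0,0,0],"rotation": [0,0,0],"grip": -1}]'

```text
clock: 6.27
tcp_pos: [0.551, 0.1965, 0.0812]
tcp_rot: [1.0, 0.009, 0.001, -0.0]
ft_force: [-4.0, 1.7, 11.4]
grip_width: 0.0107
grasp_force: 62.8
```

```bash
python3 -c "
from h import *
st=ctrl.state();print({k:st[k] for k in ('tcp_pos','ft_force','torque','q','tau')})"
```

```text
{'tcp_pos': array([0.55102132, 0.19648473, 0.08122243]), 'ft_force': array([-4.04631858,  1.662484  , 11.36368717]), 'torque': array([ 0.14447937,  0.7859826 , -0.05803348]), 'q': array([ 2.22592100e-01,  3.03425587e-01,  1.81414522e+00, -2.11138387e-05,
        1.02226411e+00,  1.77600320e+00]), 'tau': array([ -1.48900341, -32.70010829, -22.92841315,  -0.55753861,
        -1.17482286,  -0.05815638])}
```

Request:
carry_out --moves '[{"delta_pos": [-0.6,0,0.6],"rotation": [0,0,0],"grip": -1},{"delta_pos": [0,0,0],"rotation": [0,0,-0.04],"grip": -1},{"delta_pos": [0,0,0],"rotation": [0,0,-0.04],"grip": -1},{"delta_pos": [0,0,0],"rotation": [0,0,-0.04],"grip": -1},{"delta_pos": [0,0,0],"rotation": [0,0,0],"grip": -1},{"delta_pos": [0,0,0],"rotation": [0,0,0],"grip": -1}]'

```text
clock: 6.77
tcp_pos: [0.5514, 0.1967, 0.0812]
tcp_rot: [0.998, 0.069, 0.002, -0.0]
ft_force: [-2.6, 1.3, 12.3]
grip_width: 0.0107
grasp_force: 62.9
```

```bash
cat > st.py <<'E'
from h import *
st=ctrl.state();print(st["clock"],"tcp",st['tcp_pos'].round(4),"yaw,..",R.from_quat(st["tcp_rot"]).as_euler("ZYX",degrees=True).round(2),"F",st['ft_force'].round(2),"M",st['torque'].round(3),"q",st['q'].round(2),"tau6",st["tau"][5].round(3),"w",st["grip_width"].round(4))
E
python3 st.py
```

```text
Traceback (most recent call last):
  File "st.py", line 2, in <module>
    st=ctrl.state();print(st["clock"],"tcp",st['tcp_pos'].round(4),"yaw,..",R.from_quat(st["tcp_rot"]).as_euler("ZYX",degrees=True).round(2),"F",st['ft_force'].round(2),"M",st['torque'].round(3),"q",st['q'].round(2),"tau6",st["tau"][5].round(3),"w",st["grip_width"].round(4))
                                                                                                                                                                                                                                                         ^^^^^^^^^^^^^^^^^^^^^^
AttributeError: 'float' object has no attribute 'round'
```

```bash
sed -i 's/,"w",.*$/)/' st.py; python3 st.py
```

```text
6.7667 tcp [0.5514 0.1967 0.0812] yaw,.. [   7.89   -0.23 -179.97] F [-2.6   1.29 12.33] M [0.174 0.549 0.016] q [0.22 0.3  1.81 0.   1.02 1.66] tau6 0.038
```

Request:
carry_out --moves '[{"delta_pos": [0,0,0],"rotation": [0,0,-0.06],"grip": -1},{"delta_pos": [0,0,0],"rotation": [0,0,-0.06],"grip": -1},{"delta_pos": [0,0,0],"rotation": [0,0,-0.06],"grip": -1},{"delta_pos": [0,0,0],"rotation": [0,0,-0.06],"grip": -1},{"delta_pos": [0,0,0],"rotation": [0,0,0],"grip": -1}]'

```text
clock: 7.18
tcp_pos: [0.5512, 0.1973, 0.0812]
tcp_rot: [0.982, 0.189, 0.002, -0.001]
ft_force: [-3.0, 3.1, 11.7]
grip_width: 0.0103
grasp_force: 62.9
```

```bash
python3 - <<'E'
exec(open("st.py").read())
s,st=look("w4",[])
f=s["frame"];cv2.imwrite("pics/w4c.png",cv2.resize(f[150:400,200:450],None,fx=2,fy=2,interpolation=cv2.INTER_CUBIC))
E
```

```text
7.1833 tcp [0.5512 0.1973 0.0812] yaw,.. [  21.73   -0.24 -179.97] F [-2.95  3.08 11.71] M [0.44  0.651 0.073] q [0.22 0.3  1.81 0.   1.02 1.41] tau6 -0.22
[0.5512 0.1973 0.0812] [ 0.379 -0.004 -3.141] [0.22 0.3  1.81 0.   1.02 1.41]
```

View pics/w4c.png

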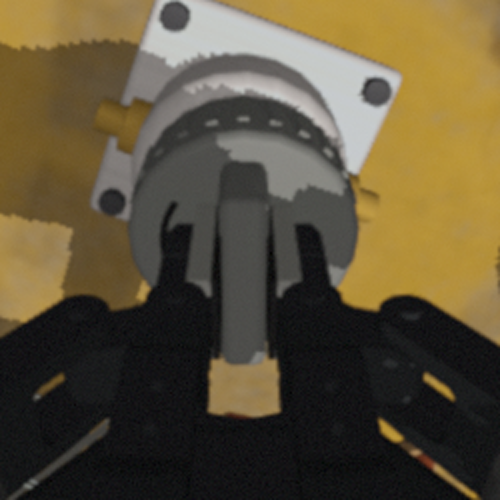

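The bar (≈(243,260)) stays aligned with the tool while the flange has rotated in view, so the cover is turning freely. Continuing.

Request:
carry_out --moves '[{"delta_pos": [0,0,0],"rotation": [0,0,-0.07],"grip": -1},{"delta_pos": [0,0,0],"rotation": [0,0,-0.07],"grip": -1},{"delta_pos": [0,0,0],"rotation": [0,0,-0.07],"grip": -1},{"delta_pos": [0,0,0],"rotation": [0,0,-0.07],"grip": -1},{"delta_pos": [0,0,0],"rotation": [0,0,-0.07],"grip": -1},{"delta_pos": [0,0,0],"rotation": [0,0,-0.07],"grip": -1},{"delta_pos": [0,0,0],"rotation": [0,0,0],"grip": -1}]'

```text
clock: 7.82
tcp_pos: [0.5504, 0.1988, 0.0811]
tcp_rot: [0.921, 0.389, 0.002, -0.002]
ft_force: [-4.4, 7.6, 12.7]
grip_width: 0.0104
grasp_force: 63.0
```

```bash
python3 st.py
```

```text
7.8167 tcp [0.5504 0.1988 0.0811] yaw,.. [  45.76   -0.29 -179.89] F [-4.43  7.55 12.73] M [1.172 0.916 0.006] q [0.22 0.3  1.82 0.01 1.02 0.99] tau6 -0.338
```

Request:
carry_out --moves '[{"delta_pos": [0.5,-1.0,0],"rotation": [0,0,0],"grip": -1},{"delta_pos": [0.2,-1.0,0],"rotation": [0,0,0],"grip": -1},{"delta_pos": [0,-0.15,0],"rotation": [0,0,-0.05],"grip": -1},{"delta_pos": [0,-0.15,0],"rotation": [0,0,-0.05],"grip": -1},{"delta_pos": [0,-0.15,0],"rotation": [0,0,-0.05],"grip": -1},{"delta_pos": [0,0,0],"rotation": [0,0,0],"grip": -1}]'

```text
clock: 8.32
tcp_pos: [0.5499, 0.1995, 0.0811]
tcp_rot: [0.89, 0.457, 0.002, -0.0]
ft_force: [-3.2, 3.8, 12.7]
grip_width: 0.0105
grasp_force: 62.9
```

```bash
python3 st.py
```

```text
8.3167 tcp [0.5499 0.1995 0.0811] yaw,.. [ 54.36  -0.22 179.9 ] F [-3.25  3.79 12.67] M [0.392 0.682 0.068] q [0.23 0.3  1.82 0.   1.02 0.85] tau6 -0.233
```

Request:
carry_out --moves '[{"delta_pos": [0,-0.8,0],"rotation": [0,0,-0.03],"grip": -1},{"delta_pos": [0,-0.1,0],"rotation": [0,0,-0.03],"grip": -1},{"delta_pos": [0,-0.1,0],"rotation": [0,0,-0.03],"grip": -1},{"delta_pos": [0,-0.1,0],"rotation": [0,0,-0.03],"grip": -1},{"delta_pos": [0,0,0],"rotation": [0,0,0],"grip": -1}]'

```text
clock: 8.73
tcp_pos: [0.5495, 0.1997, 0.0813]
tcp_rot: [0.861, 0.509, 0.002, 0.001]
ft_force: [-3.0, 2.9, 11.6]
grip_width: 0.0107
grasp_force: 62.9
```

```bash
python3 st.py
```

```text
8.7333 tcp [0.5495 0.1997 0.0813] yaw,.. [ 61.21  -0.2  179.8 ] F [-3.05  2.9  11.64] M [0.313 0.5   0.039] q [0.23 0.3  1.82 0.   1.02 0.73] tau6 -0.148
```

Request:
carry_out --moves '[{"delta_pos": [0,-0.1,0.2],"rotation": [0,0,-0.03],"grip": -1},{"delta_pos": [0,-0.1,0],"rotation": [0,0,-0.03],"grip": -1},{"delta_pos": [0,-0.1,0],"rotation": [0,0,-0.03],"grip": -1},{"delta_pos": [0,-0.1,0],"rotation": [0,0,-0.03],"grip": -1},{"delta_pos": [0,0,0],"rotation": [0,0,0],"grip": -1}]'

```text
clock: 9.15
tcp_pos: [0.5492, 0.1999, 0.0811]
tcp_rot: [0.829, 0.56, 0.002, 0.001]
ft_force: [-1.7, 2.1, 12.1]
grip_width: 0.0107
grasp_force: 62.9
```

```bash
python3 st.py
```

```text
9.15 tcp [0.5492 0.1999 0.0811] yaw,.. [ 68.08  -0.18 179.77] F [-1.67  2.12 12.1 ] M [ 0.299  0.449 -0.038] q [0.23 0.3  1.82 0.   1.02 0.61] tau6 -0.178
```

Request:
carry_out --moves '[{"delta_pos": [0,-0.1,0],"rotation": [0,0,-0.03],"grip": -1},{"delta_pos": [0,-0.1,0],"rotation": [0,0,-0.03],"grip": -1},{"delta_pos": [0,-0.1,0],"rotation": [0,0,-0.03],"grip": -1},{"delta_pos": [0,0,0],"rotation": [0,0,0],"grip": -1}]'

```text
clock: 9.48
tcp_pos: [0.5492, 0.2006, 0.0812]
tcp_rot: [0.803, 0.595, 0.003, 0.0]
ft_force: [-2.3, 3.3, 11.2]
grip_width: 0.0109
grasp_force: 63.4
```

```bash
python3 st.py
```

```text
9.4833 tcp [0.5492 0.2006 0.0812] yaw,.. [ 73.07  -0.26 179.75] F [-2.3   3.28 11.23] M [ 0.453  0.377 -0.608] q [0.23 0.3  1.82 0.   1.02 0.52] tau6 -0.79
```

Request:
carry_out --moves '[{"delta_pos": [0,0,0],"rotation": [0,0,-0.02],"grip": -1},{"delta_pos": [0,0,0],"rotation": [0,0,0],"grip": -1}]'

```text
clock: 9.65
tcp_pos: [0.5492, 0.2007, 0.0812]
tcp_rot: [0.798, 0.603, 0.003, 0.0]
ft_force: [-1.6, 3.1, 10.8]
grip_width: 0.0107
grasp_force: 65.3
```

```bash
python3 st.py
```

```text
9.65 tcp [0.5492 0.2007 0.0812] yaw,.. [ 74.11  -0.29 179.76] F [-1.65  3.11 10.84] M [ 0.507  0.384 -0.971] q [0.23 0.3  1.82 0.   1.02 0.5 ] tau6 -1.041
```

Request:
carry_out --moves '[{"delta_pos": [0,0,0],"rotation": [0,0,0.025],"grip": -1},{"delta_pos": [0,0,0],"rotation": [0,0,0.025],"grip": -1},{"delta_pos": [0,0,-1.5],"rotation": [0,0,0],"grip": -1},{"delta_pos": [0,0,-1.5],"rotation": [0,0,0],"grip": -1},{"delta_pos": [0,0,-1.5],"rotation": [0,0,0],"grip": -1},{"delta_pos": [0,0,-1.5],"rotation": [0,0,0],"grip": -1},{"delta_pos": [0,0,0],"rotation": [0,0,0],"grip": -1}]'

```text
clock: 10.23
tcp_pos: [0.5491, 0.2004, 0.0858]
tcp_rot: [0.812, 0.584, 0.003, 0.001]
ft_force: [1.9, 4.7, 5.5]
grip_width: 0.0104
grasp_force: 62.1
```

```bash
python3 st.py
```

```text
10.2333 tcp [0.5491 0.2004 0.0858] yaw,.. [ 71.44  -0.25 179.71] F [1.91 4.68 5.52] M [ 0.788 -0.269 -0.125] q [0.23 0.29 1.82 0.   1.02 0.55] tau6 -0.087
```

Request:
carry_out --moves '[{"delta_pos": [0,0,-1],"rotation": [0,0,0],"grip": -1},{"delta_pos": [0,0,-1],"rotation": [0,0,0],"grip": -1},{"delta_pos": [0,0,0],"rotation": [0,0,0],"grip": -1}]'

```text
clock: 10.48
tcp_pos: [0.5491, 0.2004, 0.0873]
tcp_rot: [0.812, 0.584, 0.003, 0.001]
ft_force: [2.6, 5.2, 3.3]
grip_width: 0.0107
grasp_force: 61.7
```

```bash
python3 st.py
```

```text
10.4833 tcp [0.5491 0.2004 0.0873] yaw,.. [ 71.44  -0.26 179.72] F [2.56 5.24 3.3 ] M [ 0.861 -0.492 -0.06 ] q [0.23 0.29 1.82 0.   1.03 0.55] tau6 -0.08
```

Request:
carry_out --moves '[{"delta_pos": [1.2,0,0],"rotation": [0,0,0],"grip": -1},{"delta_pos": [0,0,-1.5],"rotation": [0,0,0],"grip": -1},{"delta_pos": [0,0,-1.5],"rotation": [0,0,0],"grip": -1},{"delta_pos": [0,0,0],"rotation": [0,0,0],"grip": -1}]'

```text
clock: 10.82
tcp_pos: [0.5487, 0.2006, 0.0897]
tcp_rot: [0.812, 0.584, 0.002, 0.001]
ft_force: [3.9, 3.0, 3.9]
grip_width: 0.0103
grasp_force: 61.7
```

```bash
python3 st.py
```

```text
10.8167 tcp [0.5487 0.2006 0.0897] yaw,.. [ 7.1460e+01 -1.1000e-01  1.7979e+02] F [3.95 2.96 3.86] M [ 0.516 -0.737 -0.102] q [ 0.23  0.29  1.81 -0.    1.03  0.55] tau6 -0.081
```

Request:
carry_out --moves '[{"delta_pos": [0,0,-2],"rotation": [0,0,0],"grip": -1},{"delta_pos": [0,0,-2],"rotation": [0,0,0],"grip": -1},{"delta_pos": [0,0,0],"rotation": [0,0,0],"grip": -1}]'

```text
clock: 11.07
tcp_pos: [0.5474, 0.2008, 0.0924]
tcp_rot: [0.812, 0.584, 0.001, -0.0]
ft_force: [4.3, 4.3, 0.1]
grip_width: 0.0105
grasp_force: 61.2
```

```bash
python3 st.py
```

```text
11.0667 tcp [0.5474 0.2008 0.0924] yaw,.. [ 7.1420e+01 -1.0000e-01  1.7994e+02] F [4.25 4.26 0.09] M [ 0.84  -0.793 -0.142] q [0.23 0.28 1.81 0.   1.04 0.55] tau6 -0.136
```

Request:
carry_out --moves '[{"delta_pos": [1,1,0],"rotation": [0,0,0],"grip": -1},{"delta_pos": [0,0,-2],"rotation": [0,0,0],"grip": -1},{"delta_pos": [0,0,-2],"rotation": [0,0,0],"grip": -1},{"delta_pos": [0,0,0],"rotation": [0,0,0],"grip": -1}]'

```text
clock: 11.4
tcp_pos: [0.5468, 0.2011, 0.0957]
tcp_rot: [0.812, 0.584, -0.001, -0.001]
ft_force: [1.7, 3.8, -2.9]
grip_width: 0.0108
grasp_force: 60.8
```

```bash
python3 st.py
```

```text
11.4 tcp [0.5468 0.2011 0.0957] yaw,.. [ 7.1450e+01  4.0000e-02 -1.7983e+02] F [ 1.69  3.84 -2.91] M [ 0.835 -0.377 -0.131] q [0.23 0.28 1.81 0.   1.05 0.55] tau6 -0.12
```

Request:
carry_out --moves '[{"delta_pos": [0,0,-2.5],"rotation": [0,0,0],"grip": -1},{"delta_pos": [0,0,-2.5],"rotation": [0,0,0],"grip": -1},{"delta_pos": [0,0,0],"rotation": [0,0,0],"grip": -1}]'

```text
clock: 11.65
tcp_pos: [0.5472, 0.1999, 0.1017]
tcp_rot: [0.811, 0.584, -0.002, 0.0]
ft_force: [-0.4, -0.1, -2.5]
grip_width: 0.0108
grasp_force: 61.0
```

```bash
python3 st.py
```

```text
11.65 tcp [0.5472 0.1999 0.1017] yaw,.. [  71.53    0.2  -179.91] F [-0.36 -0.08 -2.49] M [ 0.168 -0.109 -0.014] q [ 0.23  0.27  1.81 -0.    1.06  0.55] tau6 0.016
```

Request:
carry_out --moves '[{"delta_pos": [0,0,-12],"rotation": [0,0,0],"grip": -1},{"delta_pos": [0,0,-16],"rotation": [0,0,0],"grip": -1},{"delta_pos": [0,0,-16],"rotation": [0,0,0],"grip": -1},{"delta_pos": [0,0,-16],"rotation": [0,0,0],"grip": -1},{"delta_pos": [-15,7,0],"rotation": [0,0,0],"grip": -1},{"delta_pos": [-25,12,0],"rotation": [0,0,0],"grip": -1},{"delta_pos": [-25,12,0],"rotation": [0,0,0],"grip": -1},{"delta_pos": [-25,12,0],"rotation": [0,0,0],"grip": -1},{"delta_pos": [-25,12,0],"rotation": [0,0,0],"grip": -1},{"delta_pos": [-25,12,0],"rotation": [0,0,0],"grip": -1}]'

```text
clock: 12.48
tcp_pos: [0.5662, 0.0448, 0.1626]
tcp_rot: [0.812, 0.584, -0.001, 0.0]
ft_force: [0.3, 0.3, -1.6]
grip_width: 0.0108
grasp_force: 61.1
```

Request:
carry_out --moves '[{"delta_pos": [-20,9,0],"rotation": [0,0,0],"grip": -1},{"delta_pos": [-15,7,0],"rotation": [0,0,0],"grip": -1},{"delta_pos": [0,0,0],"rotation": [0,0,0],"grip": -1},{"delta_pos": [0,0,0],"rotation": [0,0,0],"grip": -1}]'

```text
clock: 12.82
tcp_pos: [0.5706, 0.0073, 0.1624]
tcp_rot: [0.812, 0.583, -0.001, -0.0]
ft_force: [-0.4, 0.1, -1.0]
grip_width: 0.0105
grasp_force: 61.1
```

```bash
python3 - <<'E'
exec(open("st.py").read())
s,st=look("w5",[("dish",.022),("cover",.13),("housing",.07)])
t=ctrl.snapshot("top")
for q,z in [("dish",.022),("cover",.15)]:
    for r in ctrl.regions_of(t,q)[:1]: print(q,r["p"],np.round(r["bbox"],1),atz(t,r["bbox"][:2],z).round(4))
E
```

```text
12.8167 tcp [0.5706 0.0073 0.1624] yaw,.. [ 7.1350e+01  7.0000e-02 -1.7994e+02] F [-0.43  0.11 -0.96] M [0.035 0.058 0.021] q [-0.11  0.17  1.8  -0.    1.17  0.22] tau6 -0.022
[0.5706 0.0073 0.1624] [ 1.245e+00  1.000e-03 -3.140e+00] [-0.11  0.17  1.8  -0.    1.17  0.22]
dish 0.68 [320.9 177.8 131.9 106.8] mean [0.5747 0.0243] rect [573.4  19.7] [102.5 129. ] 72.6
cover 0.89 [324.3 265.9 114.  136.1] mean [0.5685 0.0008] rect [567.3 -10.6] [79.5 90.5] 20.0
housing 0.88 [240.8  40.7 120.1  81.4] mean [0.5554 0.1637] rect [558.  172.4] [75.5 77. ] 89.3
dish 0.85 [367.9 138.3  63.1  25.1] [ 0.596  -0.0049  0.022 ]
cover 0.68 [369.9 137.1  43.2  18.8] [0.569  0.0009 0.15  ]
```

View pics/w5.png

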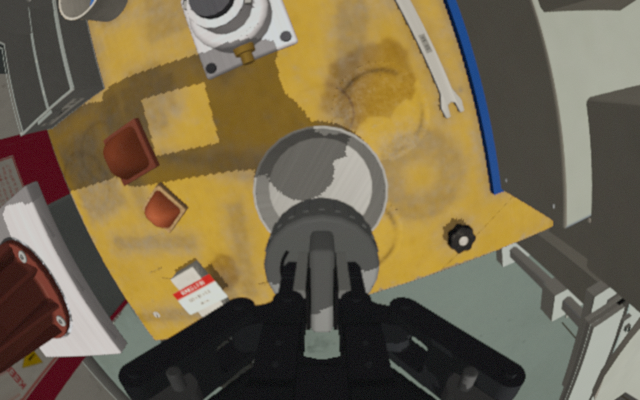

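Wrist view: the cover is in the gripper at (322,250), level; the dish below it has rim columns 254–387 and far rim row 126, and the housing neck at the top is bare.

```bash
python3 - <<'E'
from h import *
st=ctrl.state();s=ctrl.snapshot("wrist")
M=R.from_quat(st["tcp_rot"]).as_matrix()
for p in [(320,126),(254,187),(387,187)]:
    P=atz(s,p,.022,st);print(P.round(4),"tool:",(M.T@(P-st["tcp_pos"])).round(4))
P=np.array([.5685,.0053,.022]);print("dish est, tool:",(M.T@(P-st["tcp_pos"])).round(4))
E
```

```text
[0.5899 0.0694 0.022 ] tool: [ 0.0629 -0.0009  0.1397]
[0.5115 0.0352 0.022 ] tool: [ 0.0056 -0.0644  0.1397]
[ 0.6328 -0.0053  0.022 ] tool: [0.0056 0.0634 0.1397]
dish est, tool: [-0.0047 -0.0009  0.1397]
```

Request:
carry_out --moves '[{"delta_pos": [0,0,15],"rotation": [0,0,0],"grip": -1},{"delta_pos": [0,0,20],"rotation": [0,0,0],"grip": -1},{"delta_pos": [0,0,20],"rotation": [0,0,0],"grip": -1},{"delta_pos": [0,0,20],"rotation": [0,0,0],"grip": -1},{"delta_pos": [0,0,15],"rotation": [0,0,0],"grip": -1},{"delta_pos": [0,0,12],"rotation": [0,0,0],"grip": -1},{"delta_pos": [0,0,8],"rotation": [0,0,0],"grip": -1},{"delta_pos": [0,0,5],"rotation": [0,0,0],"grip": -1},{"delta_pos": [0,0,0],"rotation": [0,0,0],"grip": -1},{"delta_pos": [0,0,0],"rotation": [0,0,0],"grip": -1}]'

```text
clock: 14.05
tcp_pos: [0.5717, 0.0087, 0.0472]
tcp_rot: [0.812, 0.584, 0.0, 0.0]
ft_force: [-0.4, -0.4, -0.7]
grip_width: 0.0109
grasp_force: 61.1
```

Request:
carry_out --moves '[{"delta_pos": [0,0,2],"rotation": [0,0,0],"grip": -1},{"delta_pos": [0,0,2],"rotation": [0,0,0],"grip": -1},{"delta_pos": [0,0,1],"rotation": [0,0,0],"grip": -1},{"delta_pos": [0,0,1],"rotation": [0,0,0],"grip": -1},{"delta_pos": [0,0,0],"rotation": [0,0,0],"grip": -1}]'

```text
clock: 14.47
tcp_pos: [0.5711, 0.0087, 0.0407]
tcp_rot: [0.812, 0.584, -0.0, -0.0]
ft_force: [-0.7, 1.0, -1.6]
grip_width: 0.0107
grasp_force: 61.1
```

Request:
carry_out --moves '[{"delta_pos": [0,0,0.7],"rotation": [0,0,0],"grip": -1},{"delta_pos": [0,0,0],"rotation": [0,0,0],"grip": -1}]'

```text
clock: 14.63
tcp_pos: [0.5712, 0.0087, 0.04]
tcp_rot: [0.812, 0.584, -0.0, -0.0]
ft_force: [0.9, 0.6, -1.6]
grip_width: 0.0107
grasp_force: 61.1
```

Request:
carry_out --moves '[{"delta_pos": [0,0,1],"rotation": [0,0,0],"grip": -1},{"delta_pos": [0,0,0.5],"rotation": [0,0,0],"grip": -1},{"delta_pos": [0,0,0],"rotation": [0,0,0],"grip": -1}]'

```text
clock: 14.88
tcp_pos: [0.5714, 0.0087, 0.0392]
tcp_rot: [0.812, 0.584, 0.0, -0.0]
ft_force: [-2.2, -0.1, 4.7]
grip_width: 0.0106
grasp_force: 61.7
```

Request:
carry_out --moves '[{"delta_pos": [0,0,0.6],"rotation": [0,0,0],"grip": -1},{"delta_pos": [0,0,0],"rotation": [0,0,0],"grip": -1}]'

```text
clock: 15.05
tcp_pos: [0.5714, 0.0087, 0.0392]
tcp_rot: [0.812, 0.584, -0.0, -0.0]
ft_force: [-5.0, 0.7, 8.1]
grip_width: 0.0106
grasp_force: 62.2
```

Contact at the predicted height. Easing the load and releasing.

Request:
carry_out --moves '[{"delta_pos": [0,0,-0.7],"rotation": [0,0,0],"grip": -1},{"delta_pos": [0,0,0],"rotation": [0,0,0],"grip": -0.6},{"delta_pos": [0,0,0],"rotation": [0,0,0],"grip": -0.4},{"delta_pos": [0,0,0],"rotation": [0,0,0],"grip": -0.2},{"delta_pos": [0,0,0],"rotation": [0,0,0],"grip": 0},{"delta_pos": [0,0,0],"rotation": [0,0,0],"grip": 0},{"delta_pos": [0,0,0],"rotation": [0,0,0],"grip": 0}]'

```text
clock: 15.63
tcp_pos: [0.5712, 0.0087, 0.0385]
tcp_rot: [0.812, 0.584, -0.0, -0.0]
ft_force: [-0.2, 0.2, 0.6]
grip_width: 0.043
grasp_force: 0.0
```

Request:
carry_out --moves '[{"delta_pos": [0,0,-5],"rotation": [0,0,0],"grip": 0},{"delta_pos": [0,0,-10],"rotation": [0,0,0],"grip": 0},{"delta_pos": [0,0,-20],"rotation": [0,0,0],"grip": 0},{"delta_pos": [0,0,-25],"rotation": [0,0,0],"grip": 0},{"delta_pos": [0,0,-25],"rotation": [0,0,0],"grip": 0},{"delta_pos": [0,0,-25],"rotation": [0,0,0],"grip": 0},{"delta_pos": [0,0,-10],"rotation": [0,0,0],"grip": 0},{"delta_pos": [0,0,0],"rotation": [0,0,0],"grip": 0},{"delta_pos": [0,0,0],"rotation": [0,0,0],"grip": 0}]'

```text
clock: 16.38
tcp_pos: [0.5715, 0.0086, 0.1592]
tcp_rot: [0.812, 0.584, 0.001, 0.001]
ft_force: [-0.1, -0.1, -0.5]
grip_width: 0.0426
grasp_force: 0.0
```

```bash
python3 - <<'E'
exec(open("st.py").read())
s,st=look("w6",[("dish",.022),("cover",.036)])
E
```

```text
16.3833 tcp [0.5715 0.0086 0.1592] yaw,.. [ 7.1470e+01 -2.0000e-02  1.7991e+02] F [-0.13 -0.11 -0.5 ] M [-0.005 -0.014 -0.025] q [-0.11  0.18  1.8  -0.    1.16  0.22] tau6 -0.0
[0.5715 0.0086 0.1592] [ 1.247 -0.     3.14 ] [-0.11  0.18  1.8  -0.    1.16  0.22]
dish 0.77 [318.8 193.2 135.7 131.4] mean [0.5695 0.0105] rect [568.6   5.5] [128.7 128.4] 71.3
cover 0.66 [323.4 197.4  68.5  78.1] mean [0.5717 0.009 ] rect [571.2   8.1] [64.  66.6] 11.8
```

View pics/w6.png

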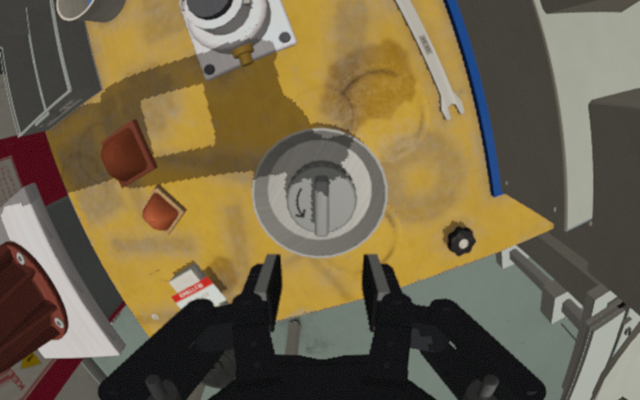

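The cover sits upright and central on the dish floor at (322,197). The pads at (128,153) and (163,210) and the blade box at (195,285) are where they were. Handing in.

```bash
python3 -c "
from bench import ctrl
print(ctrl.hand_in())"
```

```text
the job is handed in; nothing more can be done
None
```

The job is handed in: the cover was pressed, turned about 72° to its stop, lifted off freely and set right way up on the dish floor, with the pads and blade box undisturbed (judge's verdict not shown).

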